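# Refit the cup rack of the hospitality cart's finjan station

### The job

Swing the cup station's clear cover back until it stays open by itself, lift out the toothpick dispenser standing inside and set it down upright on the oval tray. Then push the loose slotted rack back until its rear edge is hooked well under the station's rear lip, and press its front edge down past the catch so that it lies flat and fully home. Leave the cups, sugar bowl and date pot standing where they are.

Things in the scene. Friction and masses are not known exactly. Their poses are not given: they have to be found in the camera images.
- station: fixed steel cup station, mm. Origin: centre of its underside on the cart top; +x to its rear (lip, hinge), within 0.4 rad of pointing away from the robot; stands left or right of the robot, tray on the other side. x -91 to 92, 170 wide. Side walls 45 high, inner faces y +-80. Floor top z 5. Runners along both side walls (y 66 to 80), top z 20: the home rack lies on them
- lip_edge (a point): middle of the lip's front edge, underside (station x 62, z 30, mm). The lip is level, 4 thick, whole width, from x 62 to the rear wall (inner face x 82, 48 high). The rack's rear edge belongs in the slot between runner tops (z 20) and lip (z 30); home, it is at x 74 to 82
- front_wall (a point): top middle of the front wall (station x -86 inner face, z 50; 5 thick, mm). A 32 wide gap in its middle holds the catch: a sprung dark ramp, 28 degrees off vertical, from wall top inwards to x -75, z 27, just over the home rack's front edge; it yields towards the robot. Pressing the rack past it takes about 5 to 15 N
- cover (a joint): hinged clear cover in a dark rod frame, 0.3 kg, nearly free hinge. 0 = rest stop, sloping up from the rear hinge towards the robot at 0.75 rad above level. Grows as the front rod swings up and back: vertical (balance) at 0.82, rear stop at 1.32. Let go before 0.82 it falls to 0, past it it falls on to 1.32. Pushing the front rod rearwards with closed fingers (about 2 N) raises it
- cover_hinge (a point): middle of the cover's hinge axis, which runs along station y at station x 96, z 50 (mm)
- cover_edge (a point): middle of the cover's front rod, on its centre line: rod 8 thick, 164 long, 200 from the hinge axis (mm)
- rack: loose slotted steel plate, 160 (x) by 152 by 4 mm, about 0.4 kg. Origin: centre of the underside, +x to its rear edge. Solid band 35 long at the front, 20 at the rear. It starts leaning in the station, 0.26 rad up at the front: rear edge on the runners, 31 to 40 mm short of the lip, front lying on the front wall and sticking out over it. Pushed rearwards it slides under the lip
- rack_rear (a point): middle of the rack's rear edge, on the underside
- rack_front (a point): middle of the rack's front edge, on the underside. On this edge stands an upright flange, 60 mm wide, 3 thick, up to 18 above the underside: push here, with the fingertips above the front wall. Once rack_rear is past station x 74 mm the front edge clears the front wall and sinks onto the catch; press the front band down while the rack is fully back
- dispenser: slim upright aluminium toothpick dispenser, closed cylinder with domed top, diameter 24, straight to 58, 66 tall (mm), 0.08 kg; origin at the centre of its underside. At the start it stands on the station's floor between rack and lip, under the cover
- tray: fixed oval stainless steel tray, 260 (x) by 140 (y) plus rim: a 120 by 140 rectangle with half-round ends of radius 70; flat top at z = 4, rim 13.5 high. Origin at the centre of its underside, x along its length
- cup_tray: handleless white ceramic finjan cup, 48 tall, 56 across the rim, 34 across the foot; origin at the centre of its underside. Bystander, on the tray, nearer one end or the middle (mm)
- cup_front: handleless white ceramic finjan cup, 48 tall, 56 across the rim, 34 across the foot; origin at the centre of its underside. Bystander, on the cart top between tray and station, near the robot (mm)
- cup_middle: handleless white ceramic finjan cup, 48 tall, 56 across the rim, 34 across the foot; origin at the centre of its underside. Bystander, on the cart top beyond the sugar bowl (mm)
- cup_side: handleless white ceramic finjan cup, 48 tall, 56 across the rim, 34 across the foot; origin at the centre of its underside. Bystander, on the cart top near the robot, far left (mm)
- sugar_bowl: closed glass sugar bowl with steel cap, 74 tall, 62 across, on the cart top between tray and station; origin at the centre of its underside. Bystander (mm)
- date_pot: closed cream ceramic date pot with clip-on lid, 116 tall, 112 across, at the back; origin at the centre of its underside. Bystander (mm)
Mind the look-alikes: they are no part of the job. What is shaped like the rack but green is not meant.

How it is judged:
By the outcome, as a careful person would: the job done as asked, in the order asked, and still so for the second after the job is handed in, with the robot touching nothing.
It also fails if it takes over 64 s, if anything falls off the work surface, if the arm or the gripper's body presses on something with over 40 N, if the wrist force passes 120 N, or if a joint passes its speed limit or range.

### The arm

A 6-joint arm with a two-finger parallel gripper is mounted at the origin on the work surface. World frame = base frame: x ahead of the robot, y to its left, z up, the work surface at z = 0. Lengths are in mm, angles in rad, forces in N, time in s.
With the tool pointing down it reaches from about 325 to 775 mm from the base axis. Payload 5.5 kg.
Tool frame: the origin (TCP) lies between the finger pads; the fingertips stand 14 mm ahead of it and the grasp point (between the pads) lies 5 mm behind it; z points along the fingers, y is the line along which they close (so a half turn about z gives the same grasp; the last joint's range is limited). The gripper opens to 85 mm and grips with 20 to 120 N. Pads are 22 mm wide; open, the fingers measure 114 mm over their backs; the gripper's body (76 mm by 85 mm) begins 54 mm behind the grasp point. The pads swing forward as they close: fully open they stand 13 mm farther back than shut.
Start: joints at [1.084, 0.091, 1.231, -0, 1.82, -0.057], TCP at [250.019, 545.442, 245.275] pointing down, gripper open.
Joint ranges: [-2.87, 2.87], [-0.86, 2.18], [0.17, 2.46], [-1.51, 4.65], [0.06, 2.69], [-2.65, 2.65]. Speed limits (rad/s): [2.57, 2.57, 3.01, 3.14, 3.14, 3.14].

### API

Orientations are given as a 3x3 rotation matrix whose columns are the frame's x, y, z axes.
In Python, from bench import r gives the robot as it stands.
- The arm moves only by the tool drive_tool, never from a script. Its argument "rows" is text: rows parted by semicolons, each of 5 numbers parted by spaces: the shift along the tool's x, y, z in cm, then the turn about the tool's z in degrees, then the closure, from 0 (fully open) to 1 (shut). In form: tx ty tz roll jaw; .... A call has 1 to 5 rows; each row is the pose to reach, as a shift and turn from the pose commanded when the call began, along the tool's axes at that moment; what a row does not reach only later rows make up. A row lasts 1/12 s, in which the tool goes at most 41.7 mm and 7.16 degrees, less where a joint would pass 70% of its speed; a pose out of reach is approached as far as the arm can. A call with a gripper value outside its range is refused whole. The fingers move at their own pace and stop on an object; the grip force is fixed at half the most. Time passes only in rows, so rows that repeat a pose let the fingers close. It gives the time, the measured TCP pose, the force, the opening and the grip force at its end, in the units of the state.
- r.get_state(): the state, without advancing time (a new reading comes with each control period).
- r.get_image(name): name is "side" or "top" or "wrist"; returns the picture (400x640x3 uint8, red, green, blue); there is no depth.
- r.camera_params(name): a dict with "vfov" (degrees; the focal length in pixels is half the picture's height over the tangent of half this angle, whatever the lens; pixels are square), "cx", "cy" (the principal point, pixels), "world_from_camera" (4x4, takes a point from camera to world coordinates). Camera axes: x right, y down, z forward; pixel columns grow to the right and rows downward; lengths in mm; the calibration is good to about 2 mm. A picture is of the moment at which its call begins: read the wrist's pose just before it. camera_params takes no time and is no camera call; for the wrist camera it gives the pose at the moment of the call.
- r.finish_job(): hands the job in; it is judged then, once.
Trained networks look in the newest picture that a camera, given by its name, has taken for a name from the list of things; names that differ only in an ending like _2 or _b are one class to them, and where a whole thing is asked for, a point or a joint stands for the part that bears it (a point fixed in the world has none). Each returns a list of dicts, best first, with "conf" (0 to 1); they miss things now and then, are a little off and sometimes report something else, mostly with a low value. They report only what shows in the picture. A call takes as long as a camera call. They do not tell look-alikes from the thing itself.
- r.look_for(camera, thing): "uv" ([column, row] in pixels, amid what is visible of it).
- r.pinpoint(camera, thing): "uv" ([column, row] in pixels: a listed point, or the origin of a listed thing).
The state is a dict: "time": time; "joint_positions": joint angles; "joint_velocities": joint speeds; "joint_torque": joint torques, N m; "ee_pos": TCP position; "orientation": TCP orientation; "force": force on the tool from outside, world axes, zero at the start; "torque": the same for the moment, N m; "gripper_width": finger opening in mm; "gripper_force": force on a finger pad.
Only numpy, scipy, OpenCV 4.12 (cv2) and the standard library are available. Lean on these libraries where they do the work, as an engineer would, in place of code of your own. Each camera call takes 0.05 s, during which the arm holds its last target. There are 200 camera calls.

## Working session

There is one attempt and no reset: what is moved stays moved. The work goes in short steps, Python scripts to look and compute and a tool call to move; the robot and the scene stay as the last step left them, time stands still between calls to the robot, and variables do not carry over. Pictures are saved under pics/ and viewed, at most 10 in all, crops included, and the job is handed in when it is done.

Besides the shell and the picture viewer there is one more tool, called after "Request:" by a JSON object that holds its "name" and its "arguments", one argument or row to a line. drive_tool: Moves the arm, as the interface text tells. Its arguments: {"type":"object","properties":{"rows":{"type":"string"}},"required":["rows"]}

```bash
ls; mkdir -p pics
cat > h.py <<'E'
import numpy as np, cv2
from bench import r
def ray(cam,uv):
    p=r.camera_params(cam); f=200/np.tan(np.radians(p["vfov"]/2))
    T=np.array(p["world_from_camera"]); d=T[:3,:3]@np.array([(uv[0]-p["cx"])/f,(uv[1]-p["cy"])/f,1]); return T[:3,3],d
def atz(cam,uv,z):
    o,d=ray(cam,uv); return o+d*(z-o[2])/d[2]
def proj(cam,P):
    p=r.camera_params(cam); f=200/np.tan(np.radians(p["vfov"]/2))
    T=np.array(p["world_from_camera"]); c=T[:3,:3].T@(np.array(P)-T[:3,3]); return np.array([c[0]/c[2]*f+p["cx"],c[1]/c[2]*f+p["cy"]])
def tri(a,b):
    A=np.zeros((3,3));B=np.zeros(3)
    for o,d in (a,b):
        d=d/np.linalg.norm(d);M=np.eye(3)-np.outer(d,d);A+=M;B+=M@o
    P=np.linalg.solve(A,B); return P,[float(np.linalg.norm(np.cross(d/np.linalg.norm(d),P-o))) for o,d in (a,b)]
def save(cam,n):
    im=r.get_image(cam); cv2.imwrite(f"pics/{n}.png",im[:,:,::-1]); return im
E
python3 - <<'E'
from h import *
np.set_printoptions(precision=1,suppress=True)
a=save("top","top0");b=save("side","side0")
cv2.imwrite("pics/both.png",np.vstack([a,b])[:,:,::-1])
for c in("top","side"):
    p=r.camera_params(c);print(c,p["vfov"],p["cx"],p["cy"],np.array(p["world_from_camera"])[:3].round(2).tolist())
for t in ["station","lip_edge","front_wall","cover_hinge","cover_edge","rack","rack_rear","rack_front","dispenser","tray","cup_tray","cup_front","sugar_bowl","date_pot"]:
    d={}
    for c in("top","side"):
        l=r.pinpoint(c,t); d[c]=l
        print(t,c,[(np.round(x["uv"]).tolist(),round(x["conf"],2)) for x in l[:3]])
    if d["top"] and d["side"]: print("   ",*tri(ray("top",d["top"][0]["uv"]),ray("side",d["side"][0]["uv"])))
s=r.get_state();print(s["time"],s["orientation"],s["gripper_width"])
E
```

```text
pics
top 42.482733944510116 319.76830205592006 189.65964077302596 [[-0.01, -1.0, 0.08, 369.95], [-1.0, 0.01, -0.0, 65.65], [0.0, -0.08, -1.0, 1711.66]]
side 50.2051445737513 320.07605320161014 197.37572234407193 [[0.98, -0.11, 0.13, 389.84], [-0.17, -0.53, 0.83, -783.71], [-0.02, -0.84, -0.54, 695.3]]
station top [([274.0, 175.0], 0.9)]
station side [([324.0, 211.0], 0.81)]
    [565.1 212.8  -6.4] [2.1903078507870855, 2.190307850786971]
lip_edge top [([265.0, 156.0], 0.76)]
lip_edge side [([338.0, 190.0], 0.63)]
    [617.1 239.4  42.5] [8.37941279053286, 8.379412790533033]
front_wall top [([279.0, 196.0], 0.73)]
front_wall side [([294.0, 203.0], 0.94), ([337.0, 201.0], 0.26)]
    [482.5 191.9  47.2] [8.022355075302954, 8.022355075303082]
cover_hinge top [([260.0, 145.0], 0.82), ([278.0, 190.0], 0.58), ([204.0, 228.0], 0.25)]
cover_hinge side [([350.0, 180.0], 0.94), ([336.0, 202.0], 0.54)]
    [650.4 251.7  64.7] [5.082759860353511, 5.082759860353448]
cover_edge top [([276.0, 184.0], 0.93)]
cover_edge side [([307.0, 157.0], 0.72)]
    [517.1 192.  184. ] [1.256154799142865, 1.2561547
[... 789 characters left out ...]
], 0.74)]
tray side [([356.0, 338.0], 0.74)]
    [ 546.8 -242.8   -0.9] [4.810039713107247, 4.810039713107292]
cup_tray top [([415.0, 165.0], 0.76)]
cup_tray side [([384.0, 337.0], 0.88)]
    [ 593.4 -259.1   11.6] [0.29059403475153106, 0.2905940347516555]
cup_front top [([336.0, 226.0], 0.48)]
cup_front side [([276.0, 267.0], 0.72), ([358.0, 337.0], 0.22)]
    [399.1   5.3  -7.7] [4.494925425285899, 4.494925425285841]
sugar_bowl top [([337.0, 178.0], 0.59)]
sugar_bowl side [([336.0, 257.0], 0.59)]
    [553.7   1.9   1.9] [1.4092690569116326, 1.4092690569114392]
date_pot top []
date_pot side [([436.0, 239.0], 0.71)]
1.5 [[-0.9  0.4 -0. ]
 [ 0.4  0.9  0. ]
 [ 0.   0.  -1. ]] 85.22741791926026
```

View pics/top0.png

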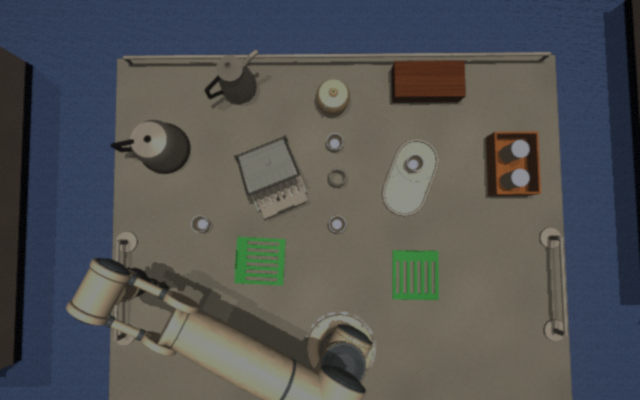

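View pics/side0.png

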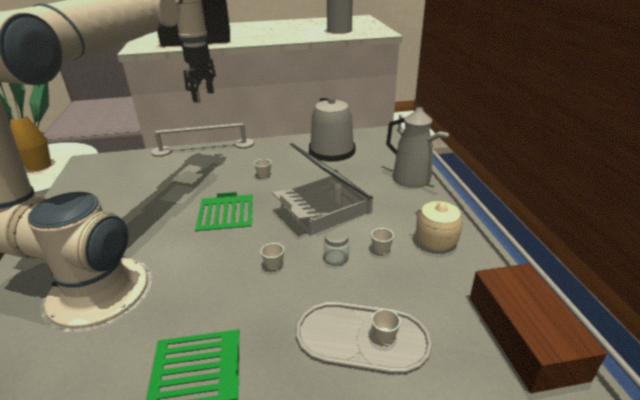

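The top view shows the station around (272,175), its dull steel rack at about (280,195), the tray at (410,178) with its cup at (413,164), and green look-alikes at (260,260) and (415,275). The side view shows the cover sloping up from about (370,200) to (295,148). I'll fit the station pose next.

```bash
cat >> h.py <<'E'
from scipy.optimize import least_squares
def S(q,P):
    x,y,t=q; c,s=np.cos(t),np.sin(t); P=np.array(P,float); return np.array([x+c*P[0]-s*P[1],y+s*P[0]+c*P[1],P[2]])
E
python3 - <<'E'
from h import *
np.set_printoptions(precision=2,suppress=True)
pts={"station":(0,0,0),"lip_edge":(62,0,30),"front_wall":(-86,0,50),"cover_hinge":(96,0,50),"cover_edge":(96-200*np.cos(.75),0,50+200*np.sin(.75))}
obs=[]
for c in("top","side"):
    save(c,c+"1")
    for t in pts:
        l=r.pinpoint(c,t)
        if l: obs.append((c,t,np.array(l[0]["uv"])))
    for t in ("rack_front","rack_rear","dispenser"):
        l=r.pinpoint(c,t); print(c,t,[(np.round(x["uv"],1).tolist(),round(x["conf"],2)) for x in l])
f=lambda q:np.concatenate([proj(c,S(q,pts[t]))-uv for c,t,uv in obs])
s=least_squares(f,[565,213,.4],loss="soft_l1")
print(s.x); 
for (c,t,uv),e in zip(obs,f(s.x).reshape(-1,2)): print(c,t,uv,e)
q=s.x
# predicted rack front: rear at x 27 z20
for xr in(22,26,31): print(xr,[proj(c,S(q,(xr-160*np.cos(.26),0,20+160*np.sin(.26)))) for c in("top","side")])
# tray fit from top image
im=cv2.imread("pics/top0.png"); g=cv2.cvtColor(im,cv2.COLOR_BGR2GRAY)
m=(g>np.median(g)+45).astype(np.uint8); m[:, :370]=0;m[:,450:]=0;m[:125]=0;m[230:]=0
cs,_=cv2.findContours(m,0,1); c=max(cs,key=cv2.contourArea); R=cv2.minAreaRect(c); print(np.median(g),cv2.contourArea(c),R)
B=np.array([atz("top",p,10)[:2] for p in cv2.boxPoints(R)]);print(B,B.mean(0))
E
```

```text
top rack_front [([235.2, 256.1], 0.91), ([413.9, 251.3], 0.73), ([287.3, 207.2], 0.62)]
top rack_rear [([285.3, 265.5], 0.84)]
top dispenser []
side rack_front [([228.0, 197.0], 0.93), ([236.7, 362.6], 0.79), ([282.0, 204.6], 0.7)]
side rack_rear [([149.8, 374.6], 0.97), ([225.7, 225.6], 0.94), ([333.3, 202.0], 0.63)]
side dispenser [([335.8, 199.8], 0.75), ([305.7, 155.0], 0.55), ([433.5, 239.4], 0.47)]
[558.24 213.58   0.42]
top station [273.6 171.3] [0.05 5.97]
top lip_edge [281.3 198.4] [-16.09 -39.15]
top front_wall [281.8 196. ] [1.33 3.66]
top cover_hinge [261.3 149.4] [-0.96 -0.44]
top cover_edge [276.9 185.4] [-1.78  0.38]
side station [325.3 214.2] [-2.57 -4.91]
side lip_edge [338.7 190.5] [1.47 3.16]
side front_wall [293.4 201.1] [2.83 3.55]
side cover_hinge [347.5 183.3] [2.1  0.88]
side cover_edge [305.9 152.4] [-0.69  3.91]
22 [array([288.84, 212.64]), array([280.99, 206.93])]
26 [array([288.33, 211.51]), array([282.3 , 206.43])]
31 [array([287.69, 210.09]), array([283.93, 205.81])]
96.0 176.5 ((406.19549560546875, 195.92906188964844), (27.58823585510254, 34.52941131591797), 61.927513122558594)
[[ 505.22 -154.93]
 [ 558.59 -257.43]
 [ 477.05 -298.5 ]
 [ 424.12 -196.29]] [ 491.25 -226.79]
```

Run:
```python
from h import *
np.set_printoptions(precision=3,suppress=True)
s=r.get_state();R=np.array(s["orientation"]);p=r.camera_params("wrist");T=np.array(p["world_from_camera"])
print(R, s["ee_pos"]); print("cam in tool",R.T@(T[:3,3]-s["ee_pos"]),R.T@T[:3,:3],p["vfov"])
# goal: viewpoint
q=(560,213,.42)
g=S(q,(-70,0,340)); print(g,R.T@(g-s["ee_pos"])/10)
```

```text
[[-0.909  0.417 -0.   ]
 [ 0.417  0.909 -0.   ]
 [ 0.    -0.    -1.   ]] [250.029 545.425 245.236]
cam in tool [  84.697    0.278 -128.811] [[ 0.001 -0.945 -0.328]
 [ 1.     0.001  0.001]
 [-0.    -0.328  0.945]] 64.14436623687318
[496.084 184.457 340.   ] [-37.409 -22.562  -9.475]
```

Request:
{"name": "drive_tool", "arguments": {
  "rows": "-3.3 -2 -1.2 0 1; -6.6 -4 -2.4 0 1; -9.9 -6 -3.6 0 1; -13.2 -8 -4.8 0 1; -16.5 -10 -6 0 1"
}}

```text
time: 2.82
ee_pos: [358.9, 384.2, 306.0]
orientation: [[-0.909, 0.416, 0.0], [0.416, 0.909, 0.0], [-0.0, 0.0, -1.0]]
force: [0.9, 0.0, 0.5]
gripper_width: 25.6
gripper_force: 0.0
```

Request:
{"name": "drive_tool", "arguments": {
  "rows": "-3.3 -2 -0.7 0 1; -6.6 -4 -1.4 0 1; -9.9 -6 -2.1 0 1; -13.2 -8 -2.8 0 1; -16.5 -10 -3.5 0 1"
}}

```text
time: 3.23
ee_pos: [467.3, 224.4, 340.9]
orientation: [[-0.909, 0.417, 0.001], [0.417, 0.909, 0.0], [-0.001, 0.001, -1.0]]
force: [1.3, 0.0, -0.7]
gripper_width: 0.0
gripper_force: 0.0
```

Request:
{"name": "drive_tool", "arguments": {
  "rows": "-2.2 -1.3 0 -7 1; -4.4 -2.6 0 -14 1; -4.4 -2.6 0 -21 1; -4.4 -2.6 0 -28 1; -4.4 -2.6 0 -35 1"
}}

```text
time: 3.65
ee_pos: [496.2, 183.4, 340.2]
orientation: [[-0.983, -0.185, -0.0], [-0.185, 0.983, -0.0], [0.0, 0.0, -1.0]]
force: [0.2, 0.9, 0.9]
gripper_width: 0.2
gripper_force: 0.0
```

Request:
{"name": "drive_tool", "arguments": {
  "rows": "0 0 0 -7 1; 0 0 0 -13.6 1; 0 0 0 -13.6 1"
}}

```text
time: 3.9
ee_pos: [495.8, 184.1, 340.4]
orientation: [[-0.912, -0.41, 0.0], [-0.41, 0.912, 0.0], [-0.0, -0.0, -1.0]]
force: [-0.5, 0.9, 0.7]
gripper_width: 0.3
gripper_force: 0.0
```

Run:
```python
from h import *
np.set_printoptions(precision=2,suppress=True)
s=r.get_state();print(s["time"],s["ee_pos"],s["orientation"])
im=save("wrist","w0")
for t in ["station","lip_edge","front_wall","cover_hinge","cover_edge","rack","rack_rear","rack_front","dispenser"]:
    print(t,[(np.round(x["uv"],1).tolist(),round(x["conf"],2)) for x in r.pinpoint("wrist",t)[:3]])
```

```text
3.9 [495.84 184.09 340.35] [[-0.91 -0.41  0.  ]
 [-0.41  0.91  0.  ]
 [-0.   -0.   -1.  ]]
station [([322.1, 202.9], 0.56), ([13.6, 63.6], 0.37)]
lip_edge [([321.1, 225.1], 0.43)]
front_wall [([322.4, 153.7], 0.91)]
cover_hinge []
cover_edge [([324.2, 214.7], 0.94)]
rack [([322.8, 173.5], 0.62), ([436.0, 30.2], 0.62)]
rack_rear [([322.7, 227.2], 0.91), ([224.9, 30.9], 0.19)]
rack_front [([322.5, 153.7], 0.66), ([487.8, 61.5], 0.59)]
dispenser []
```

View pics/w0.png

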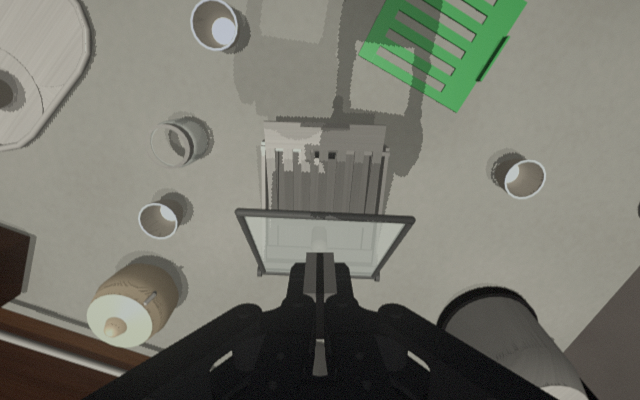

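The wrist view shows the rack front at about (325,124), the cover rod from (238,211) to (413,217), the hinge near row 277, and the dispenser as a bright shape near (318,240) through the cover. I'll zoom in.

Run:
```python
import cv2
im=cv2.imread("pics/w0.png")[105:295,220:430]
cv2.imwrite("pics/w0c.png",cv2.resize(cv2.convertScaleAbs(im,alpha=1.3),None,fx=3,fy=3,interpolation=cv2.INTER_CUBIC))
```

```text
(no output)
```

View pics/w0c.png

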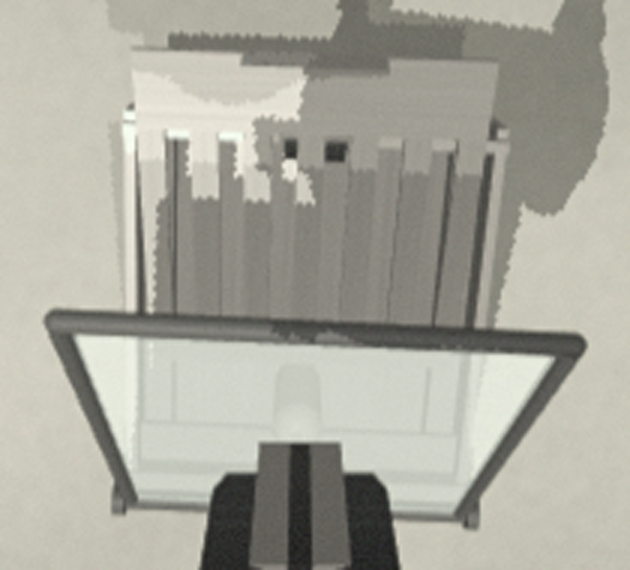

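```bash
cat > fit.py <<'E'
from h import *
np.set_printoptions(precision=2,suppress=True)
Z=lambda u,v:np.array([220+u/3,105+v/3])
hx=96-200*np.cos(.75);hz=50+200*np.sin(.75)
ob=[((hx,-82,hz),Z(52,320)),((hx,82,hz),Z(578,346)),((96,0,50),Z(295,512)),((-91,-85,47),Z(127,112)),((-91,85,47),Z(502,130))]
f=lambda q:np.concatenate([proj("wrist",S(q,P))-uv for P,uv in ob])
s=least_squares(f,[560,213,.42],loss="soft_l1");q=s.x
print(q,f(q).reshape(-1,2))
# rack: front top corners, x of rear
def rk(p,u,y,z): # rack frame u from rear
    xr,yr,t=p; a=np.arctan2(30,xr+88); c,n=np.cos(a),np.sin(a)
    X=xr+u*c-z*n; Zz=20-u*n+z*c
    ct,st=np.cos(t),np.sin(t); return S(q,(xr+(X-xr)*ct-y*st,yr+(X-xr)*st+y*ct,Zz))
ro=[((-160,-76,4),Z(133,48)),((-160,76,4),Z(498,65)),((-160,-30,18),Z(243,60)),((-160,30,18),Z(388,70))]
g=lambda p:np.concatenate([proj("wrist",rk(p,*P))-uv for P,uv in ro])
s2=least_squares(g,[26,0,0]);p=s2.x;print("rack",p,g(p).reshape(-1,2)); print("flange mid top",rk(p,-160,0,18),"rear",rk(p,0,0,0))
# dispenser top around (297,368) dome tip line; visible top
for z in(60,66): 
  w=atz("wrist",Z(297,375),5+z); c,n=np.cos(q[2]),np.sin(q[2]); d=w[:2]-q[:2]; print("disp st",d@[c,n],d@[-n,c])
tx=np.array([-np.cos(q[2]),-np.sin(q[2])]);
print("yaw of tool x minus pi",np.arctan2(-np.array(r.get_state()["orientation"])[1,0],-np.array(r.get_state()["orientation"])[0,0]))
print("rod",S(q,(hx,0,hz)),"rackz",p)
np.save("q.npy",q)
E
python3 fit.py
```

```text
[564.57 218.33   0.37] [[ 1.45 -0.41]
 [-1.62 -0.75]
 [-0.06 -2.76]
 [-1.4   2.66]
 [ 2.05  3.29]]
rack [35.48 -1.82  0.  ] [[-0.26  2.15]
 [-0.22  2.53]
 [-0.5  -1.72]
 [ 0.95 -2.58]]
flange mid top [449.45 171.55  75.26] rear [598.34 229.38  20.  ]
disp st 18.987941637771492 -2.781331244464032
disp st 16.3205013263128 -2.900923784946374
yaw of tool x minus pi 0.4178817637652822
rod [517.59 200.25 186.33] rackz [35.48 -1.82  0.  ]
```

Request:
{"name": "drive_tool", "arguments": {
  "rows": "1.2 0.7 3 2.7 1; 1.2 0.7 7 2.7 1; 1.2 0.7 11 2.7 1; 1.2 0.7 15 2.7 1; 1.2 0.7 15.4 2.7 1"
}}

```text
time: 4.82
ee_pos: [478.1, 184.5, 176.3]
orientation: [[-0.932, -0.363, -0.015], [-0.363, 0.932, -0.005], [0.015, 0.001, -1.0]]
force: [-0.4, -0.8, -1.8]
gripper_width: -0.1
gripper_force: 0.0
```

Request:
{"name": "drive_tool", "arguments": {
  "rows": "-1.5 0 0 0 1; -2.5 0 -0.2 0 1; -3.5 0 -1 0 1; -4.5 0 -1.8 0 1; -5.5 0 -2.6 0 1"
}}

```text
time: 5.23
ee_pos: [533.8, 205.9, 216.1]
orientation: [[-0.932, -0.363, 0.002], [-0.363, 0.932, 0.001], [-0.002, -0.0, -1.0]]
force: [-1.4, -0.9, 0.9]
gripper_width: -0.2
gripper_force: 0.9
```

Request:
{"name": "drive_tool", "arguments": {
  "rows": "-1.5 0 -0.9 0 1; -3 0 -1.7 0 1; -4.5 0 -2.3 0 1; -6 0 -2.8 0 1; -7.5 0 -3.2 0 1"
}}

```text
time: 5.65
ee_pos: [604.3, 233.3, 247.9]
orientation: [[-0.932, -0.363, 0.003], [-0.363, 0.932, 0.001], [-0.003, -0.0, -1.0]]
force: [-0.1, 0.3, 0.7]
gripper_width: 0.1
gripper_force: 0.3
```

Request:
{"name": "drive_tool", "arguments": {
  "rows": "-1.7 0 0 0 1; -3.4 0 0 0 1; -5.1 0 0 0 1; -6.8 0 0 0 1; -8 0 0 0 1"
}}

```text
time: 6.07
ee_pos: [679.1, 262.4, 246.4]
orientation: [[-0.932, -0.362, 0.002], [-0.362, 0.932, 0.001], [-0.002, -0.0, -1.0]]
force: [0.3, 0.2, -0.9]
gripper_width: 0.1
gripper_force: 0.0
```

Run:
```python
from h import *
np.set_printoptions(precision=2,suppress=True)
s=r.get_state();print(s["time"],s["ee_pos"],s["force"])
q=np.load("q.npy")
for c in("top","side"):
    save(c,c+"2"); print([(np.round(x["uv"],1).tolist(),round(x["conf"],2)) for x in r.pinpoint(c,"cover_edge")])
    for th in(0,.82,1.32): a=.75+th; print(c,th,proj(c,S(q,(96-200*np.cos(a),0,50+200*np.sin(a)))))
```

```text
6.0667 [679.13 262.35 246.37] [ 0.3   0.22 -0.92]
[([247.2, 119.7], 0.79)]
top 0 [272.73 184.01]
top 0.82 [252.45 134.83]
top 1.32 [241.85 106.43]
[([378.0, 119.2], 0.6)]
side 0 [306.85 154.87]
side 0.82 [353.62 119.49]
side 1.32 [381.75 120.13]
```

Request:
{"name": "drive_tool", "arguments": {
  "rows": "3 0 -2 0 0.4; 6.5 0 -4 0 0.4; 10 0 -6 0 0.4; 13 0 -8 0 0.4; 15.3 0 -8.5 0 0.4"
}}

```text
time: 6.68
ee_pos: [532.7, 205.5, 335.6]
orientation: [[-0.932, -0.363, 0.008], [-0.363, 0.932, 0.002], [-0.008, -0.001, -1.0]]
force: [0.6, 0.0, 1.8]
gripper_width: 51.2
gripper_force: 0.0
```

Request:
{"name": "drive_tool", "arguments": {
  "rows": "0 0 0 0 0.4"
}}

```text
time: 6.77
ee_pos: [531.7, 205.2, 336.1]
orientation: [[-0.932, -0.363, 0.008], [-0.363, 0.932, 0.003], [-0.009, -0.001, -1.0]]
force: [-0.8, -1.5, 1.0]
gripper_width: 51.1
gripper_force: 0.0
```

Run:
```python
from h import *
np.set_printoptions(precision=2,suppress=True)
s=r.get_state();print(s["time"],s["ee_pos"],s["gripper_width"])
im=save("wrist","w1"); np.save("w1T.npy",np.array(r.camera_params("wrist")["world_from_camera"]))
for t in ["lip_edge","front_wall","cover_hinge","rack_rear","rack_front","dispenser"]:
    print(t,[(np.round(x["uv"],1).tolist(),round(x["conf"],2)) for x in r.pinpoint("wrist",t)[:3]])
print([(np.round(x["uv"],1).tolist(),round(x["conf"],2)) for x in r.look_for("wrist","dispenser")[:3]])
for c in("top","side"):
    save(c,c+"3"); print(c,[(np.round(x["uv"],1).tolist(),round(x["conf"],2)) for x in r.pinpoint(c,"cover_edge")])
    for t in ["dispenser","tray"]: print(c,t,[(np.round(x["uv"],1).tolist(),round(x["conf"],2)) for x in r.pinpoint(c,t)])
    if c=="side": print(r.look_for(c,"dispenser"))
crop=cv2.imread("pics/w1.png")[100:300,210:440]
cv2.imwrite("pics/w1c.png",cv2.resize(crop,None,fx=3,fy=3,interpolation=cv2.INTER_CUBIC))
```

```text
6.7667 [531.73 205.21 336.09] 51.14562470425777
lip_edge [([319.2, 217.1], 0.92)]
front_wall [([318.9, 119.4], 0.6)]
cover_hinge [([321.2, 249.7], 0.82), ([318.9, 179.1], 0.46)]
rack_rear []
rack_front [([488.5, 13.4], 0.9), ([323.1, 196.8], 0.6), ([317.4, 83.4], 0.58)]
dispenser [([320.7, 204.3], 0.8)]
[([318.0, 212.7], 0.97)]
top [([239.7, 108.8], 0.77)]
top dispenser []
top tray [([408.8, 177.4], 0.92), ([334.3, 98.9], 0.29)]
side [([381.8, 121.4], 0.91), ([276.3, 265.1], 0.33)]
side dispenser [([336.8, 201.4], 0.72)]
side tray [([359.4, 337.5], 0.89)]
[{'uv': [337.4, 193.2], 'conf': 0.69}, {'uv': [354.7, 340.7], 'conf': 0.67}]
```

View pics/w1c.png

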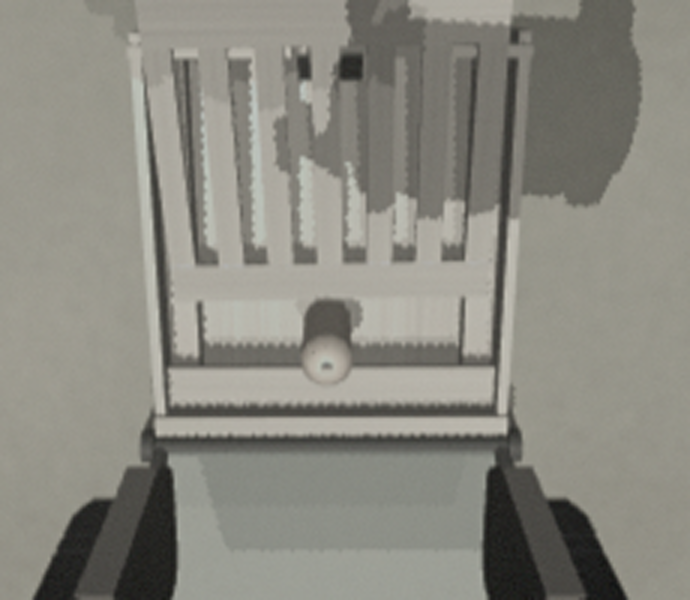

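The cover now lies open, the dispenser's dome is at crop (327,360), the lip front edge at crop row 367, and the rack's rear edge at crop row 300. I'll refit from these.

```bash
cat > fit2.py <<'E'
from h import *
np.set_printoptions(precision=2,suppress=True)
Z=lambda u,v:np.array([210+u/3,100+v/3])
ob=[((62,-80,34),Z(168,367)),((62,80,34),Z(495,367)),((82,-80,48),Z(157,414)),((82,80,48),Z(507,414)),((92,-80,48),Z(155,437)),((92,80,48),Z(508,437)),((-91,-85,47),Z(134,38)),((-91,85,47),Z(527,38))]
f=lambda q:np.concatenate([proj("wrist",S(q,P))-uv for P,uv in ob])
s=least_squares(f,[560,213,.37],loss="soft_l1");q=s.x
print(q,f(q).reshape(-1,2).round(1).tolist())
c,n=np.cos(q[2]),np.sin(q[2])
def st(w): d=w[:2]-q[:2]; return d@[c,n],d@[-n,c]
print("apex z71",st(atz("wrist",Z(327,362),71)),"circle z63",st(atz("wrist",Z(327,357),63)),"base front z5",st(atz("wrist",Z(327,318),5)))
print("rack rear z24",st(atz("wrist",Z(170,300),24)),st(atz("wrist",Z(492,300),24)))
np.save("q2.npy",q)
s=r.get_state();R=np.array(s["orientation"])
print("yaw tool",np.arctan2(-R[1,0],-R[0,0]), "tcp st",st(np.array(s["ee_pos"])))
# tray
for uvt,uvs in(((408.8,177.4),(359.4,337.5)),): print("tray",atz("top",uvt,0),atz("side",uvs,0))
im=cv2.imread("pics/top3.png");g=cv2.cvtColor(im,cv2.COLOR_BGR2GRAY); cv2.imwrite("pics/tray.png",cv2.resize(im[120:240,310:460],None,fx=4,fy=4,interpolation=cv2.INTER_CUBIC))
E
python3 fit2.py
```

```text
[562.82 218.86   0.37] [[-1.2, -0.1], [1.2, -0.1], [1.7, 1.1], [-2.0, 1.1], [2.7, -0.2], [-2.7, -0.2], [-2.6, -0.4], [3.4, -0.4]]
apex z71 (np.float64(44.34576072846075), np.float64(-2.0278646243788856)) circle z63 (np.float64(45.23216504521738), np.float64(-2.049507791644663)) base front z5 (np.float64(47.58304714039194), np.float64(-2.202152314231377))
rack rear z24 (np.float64(31.624750669984383), np.float64(-77.24873661828417)) (np.float64(31.649369623707564), np.float64(76.77410990271551))
yaw tool 0.3713551534048765 tcp st (np.float64(-30.284423365350715), np.float64(-1.5331831551742372))
tray [ 553.93 -238.63    0.  ] [ 548.78 -243.05    0.  ]
```

View pics/tray.png

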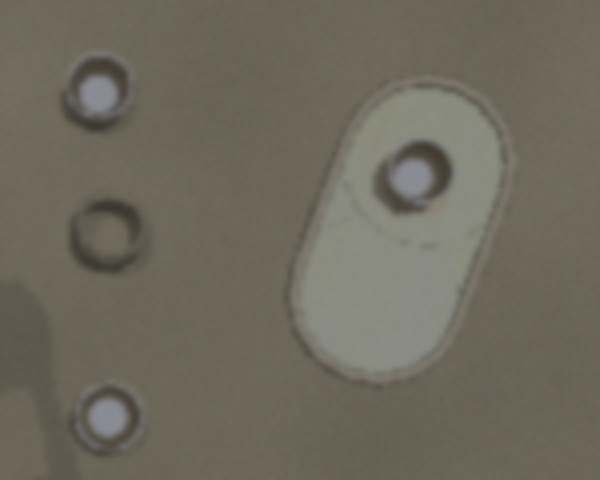

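Request:
{"name": "drive_tool", "arguments": {
  "rows": "-3 0 2 0 0.4; -5.5 0 5 0 0.4; -7.5 0 8.5 0 0.4; -7.5 0 12.5 0 0.4; -7.5 0 16.5 0 0.4"
}}

```text
time: 8.03
ee_pos: [605.7, 233.8, 162.1]
orientation: [[-0.932, -0.363, 0.0], [-0.363, 0.932, 0.0], [-0.0, 0.0, -1.0]]
force: [-0.5, 0.3, 0.1]
gripper_width: 51.4
gripper_force: 0.0
```

Request:
{"name": "drive_tool", "arguments": {
  "rows": "0 0 3 0 0.4; 0 0 6 0 0.4; 0 0 9 0 0.4; 0 0 10 0 0.4; 0 0 10 0 0.4"
}}

```text
time: 8.45
ee_pos: [603.0, 232.9, 60.2]
orientation: [[-0.932, -0.363, -0.007], [-0.363, 0.932, -0.002], [0.007, 0.0, -1.0]]
force: [-0.5, 0.7, -0.2]
gripper_width: 50.9
gripper_force: 0.0
```

Request:
{"name": "drive_tool", "arguments": {
  "rows": "0 0 1.2 0 0.4; 0 0 1.2 0 0.5; 0 0 1.2 0 0.7; 0 0 1.2 0 0.9; 0 0 1.2 0 1"
}}

```text
time: 8.87
ee_pos: [606.0, 233.8, 54.4]
orientation: [[-0.932, -0.363, 0.003], [-0.363, 0.932, 0.001], [-0.003, -0.0, -1.0]]
force: [-0.3, -0.5, 2.9]
gripper_width: 21.6
gripper_force: 58.9
```

Request:
{"name": "drive_tool", "arguments": {
  "rows": "0 0 0 0 1; 0 0 0 0 1; 0 0 0 0 1"
}}

```text
time: 9.12
ee_pos: [606.0, 233.9, 54.3]
orientation: [[-0.932, -0.363, 0.003], [-0.363, 0.932, 0.001], [-0.003, -0.0, -1.0]]
force: [-0.3, -0.7, 6.3]
gripper_width: 22.1
gripper_force: 59.3
```

Request:
{"name": "drive_tool", "arguments": {
  "rows": "0 0 0 0 0.5; 0 0 0 0 0.5; 0 0 0.4 0 0.5; 0 0 0.8 0 0.5; 0 0 0.8 0 0.5"
}}

```text
time: 9.53
ee_pos: [604.1, 233.3, 42.3]
orientation: [[-0.932, -0.363, -0.003], [-0.363, 0.932, -0.001], [0.003, 0.0, -1.0]]
force: [-0.9, -0.4, -0.6]
gripper_width: 42.9
gripper_force: 0.0
```

Request:
{"name": "drive_tool", "arguments": {
  "rows": "0 0 0 0 0.6; 0 0 0 0 0.8; 0 0 0 0 1; 0 0 0 0 1; 0 0 0 0 1"
}}

```text
time: 9.95
ee_pos: [605.0, 233.6, 44.2]
orientation: [[-0.932, -0.363, -0.0], [-0.363, 0.932, -0.0], [0.0, -0.0, -1.0]]
force: [-0.1, -0.5, -1.1]
gripper_width: 22.2
gripper_force: 58.6
```

Request:
{"name": "drive_tool", "arguments": {
  "rows": "0 0 -2 0 1; 0 0 -5 0 1; 0 0 -8.5 0 1; 0 0 -12 0 1; 0 0 -15.5 0 1"
}}

```text
time: 10.37
ee_pos: [604.7, 233.5, 200.7]
orientation: [[-0.932, -0.363, -0.0], [-0.363, 0.932, -0.0], [0.0, 0.0, -1.0]]
force: [0.1, 0.4, -1.0]
gripper_width: 22.5
gripper_force: 58.8
```

Run:
```python
from h import *
np.set_printoptions(precision=2,suppress=True)
Z=lambda u,v:(310+u/4,120+v/4)
for n,uv in dict(near=(382,295),far=(428,162),cup=(418,178),tip=(372,380),farend=(432,80)).items(): print(n,atz("top",Z(*uv),9))
s=r.get_state();R=np.array(s["orientation"]);print(s["time"],s["ee_pos"],s["gripper_width"])
g=atz("top",Z(384,298),4); g[2]=200; print(g, R.T@(g-s["ee_pos"])/10)
save("wrist","w2"); print(r.look_for("wrist","dispenser"))
```

```text
near [ 498.47 -224.79    9.  ]
far [ 609.46 -265.76    9.  ]
cup [ 596.08 -257.08    9.  ]
tip [ 428.04 -214.89    9.  ]
farend [ 678.69 -270.83    9.  ]
10.3667 [604.68 233.48 200.7 ] 22.461999453225943
[ 496.33 -227.25  200.  ] [ 26.81 -39.     0.08]
[{'uv': [318.4, 291.1], 'conf': 0.75}]
```

Request:
{"name": "drive_tool", "arguments": {
  "rows": "1 -1.5 0 0 1; 2.8 -4.1 0 0 1; 4.8 -7 0 0 1; 6.8 -10 0 0 1; 8.8 -12.9 0 0 1"
}}

```text
time: 10.88
ee_pos: [569.0, 80.1, 198.3]
orientation: [[-0.932, -0.363, -0.001], [-0.363, 0.932, -0.0], [0.001, 0.0, -1.0]]
force: [1.0, -0.1, -1.2]
gripper_width: 21.9
gripper_force: 58.9
```

Request:
{"name": "drive_tool", "arguments": {
  "rows": "2 -2.9 0 0 1; 4 -5.8 0 0 1; 6 -8.7 0 0 1; 8 -11.6 0 0 1; 10 -14.5 0 0 1"
}}

```text
time: 11.3
ee_pos: [528.4, -91.4, 198.7]
orientation: [[-0.932, -0.363, -0.0], [-0.363, 0.932, 0.0], [0.0, 0.0, -1.0]]
force: [0.3, 0.3, -1.5]
gripper_width: 22.4
gripper_force: 58.9
```

Request:
{"name": "drive_tool", "arguments": {
  "rows": "2 -2.9 0 0 1; 4 -5.8 2 0 1; 6 -8.7 4 0 1; 7.5 -11 7 0 1; 7.9 -11.5 10 0 1"
}}

```text
time: 11.72
ee_pos: [496.3, -230.0, 98.5]
orientation: [[-0.933, -0.359, 0.001], [-0.359, 0.933, -0.003], [0.0, -0.003, -1.0]]
force: [0.3, 0.7, -0.8]
gripper_width: 22.2
gripper_force: 58.9
```

Request:
{"name": "drive_tool", "arguments": {
  "rows": "0 0 1.5 0 1; 0 0 2.5 0 1; 0 0 2.5 0 1"
}}

```text
time: 11.97
ee_pos: [495.8, -225.1, 71.0]
orientation: [[-0.932, -0.362, -0.005], [-0.363, 0.932, 0.003], [0.003, 0.004, -1.0]]
force: [-0.6, -0.2, -1.5]
gripper_width: 22.1
gripper_force: 58.9
```

Request:
{"name": "drive_tool", "arguments": {
  "rows": "0 0 0.8 0 1; 0 0 1.6 0 1; 0 0 2.2 0 1; 0 0 2.4 0 1; 0 0 2.4 0 1"
}}

```text
time: 12.38
ee_pos: [497.3, -225.5, 49.9]
orientation: [[-0.932, -0.363, -0.0], [-0.363, 0.932, 0.0], [0.0, 0.0, -1.0]]
force: [0.5, 0.2, -1.1]
gripper_width: 22.3
gripper_force: 58.9
```

Request:
{"name": "drive_tool", "arguments": {
  "rows": "0 0 0.2 0 1; 0 0 0.2 0 1"
}}

```text
time: 12.55
ee_pos: [497.6, -225.8, 48.5]
orientation: [[-0.932, -0.363, 0.0], [-0.363, 0.932, -0.0], [-0.0, -0.0, -1.0]]
force: [0.9, 0.4, -1.1]
gripper_width: 22.3
gripper_force: 58.9
```

Request:
{"name": "drive_tool", "arguments": {
  "rows": "0 0 0.2 0 1; 0 0 0.3 0 1; 0 0 0.4 0 1; 0 0 0.4 0 1"
}}

```text
time: 12.88
ee_pos: [497.3, -225.8, 44.0]
orientation: [[-0.932, -0.363, -0.0], [-0.363, 0.932, 0.0], [0.0, 0.0, -1.0]]
force: [-0.9, 0.6, -1.2]
gripper_width: 22.3
gripper_force: 58.9
```

Request:
{"name": "drive_tool", "arguments": {
  "rows": "0 0 0.1 0 1; 0 0 0.1 0 1"
}}

```text
time: 13.05
ee_pos: [497.3, -225.8, 43.1]
orientation: [[-0.932, -0.363, -0.0], [-0.363, 0.932, 0.0], [0.0, 0.0, -1.0]]
force: [-0.0, 0.6, -1.8]
gripper_width: 22.3
gripper_force: 58.9
```

Request:
{"name": "drive_tool", "arguments": {
  "rows": "0 0 0.1 0 1; 0 0 0.1 0 1; 0 0 0.1 0 1"
}}

```text
time: 13.3
ee_pos: [497.5, -225.8, 42.9]
orientation: [[-0.932, -0.363, 0.0], [-0.363, 0.932, -0.0], [-0.0, -0.0, -1.0]]
force: [-2.0, 1.0, 2.5]
gripper_width: 22.8
gripper_force: 59.2
```

Request:
{"name": "drive_tool", "arguments": {
  "rows": "0 0 0.1 0 1; 0 0 0.1 0 1; 0 0 0.1 0 1"
}}

```text
time: 13.55
ee_pos: [497.6, -225.9, 42.9]
orientation: [[-0.932, -0.363, 0.001], [-0.363, 0.932, -0.0], [-0.001, -0.001, -1.0]]
force: [-4.4, 2.0, 8.5]
gripper_width: 22.1
gripper_force: 59.8
```

Contact with the tray. I'll relax a millimetre, open gently and rise.

Request:
{"name": "drive_tool", "arguments": {
  "rows": "0 0 -0.1 0 1; 0 0 -0.1 0 0.7; 0 0 -0.1 0 0.65; 0 0 -0.1 0 0.6; 0 0 -0.1 0 0.55"
}}

```text
time: 13.97
ee_pos: [497.3, -225.8, 41.9]
orientation: [[-0.932, -0.363, -0.0], [-0.363, 0.932, 0.0], [0.0, 0.0, -1.0]]
force: [0.9, 0.6, 0.5]
gripper_width: 38.6
gripper_force: 0.0
```

Request:
{"name": "drive_tool", "arguments": {
  "rows": "0 0 0 0 0.5; 0 0 -1 0 0.5; 0 0 -3.5 0 0.5; 0 0 -7.5 0 0.5; 0 0 -11.5 0 0.5"
}}

```text
time: 14.38
ee_pos: [496.5, -225.3, 157.8]
orientation: [[-0.932, -0.363, -0.003], [-0.363, 0.932, 0.001], [0.002, 0.002, -1.0]]
force: [0.7, -0.8, -0.1]
gripper_width: 42.7
gripper_force: 0.0
```

Request:
{"name": "drive_tool", "arguments": {
  "rows": "1 1.5 -3 0 1; 2.5 4.5 -4.5 0 1; 4 8 -4.5 0 1; 5.5 11.5 -4.5 0 1; 7 15 -4.5 0 1"
}}

```text
time: 14.8
ee_pos: [376.6, -110.6, 203.4]
orientation: [[-0.932, -0.362, 0.002], [-0.362, 0.932, -0.001], [-0.001, -0.001, -1.0]]
force: [0.7, 0.8, 0.5]
gripper_width: -0.4
gripper_force: 0.0
```

Run:
```python
from h import *
np.set_printoptions(precision=2,suppress=True)
s=r.get_state();R=np.array(s["orientation"]);print(s["time"],s["ee_pos"],s["gripper_width"])
b=save("side","side4")
for c in("top","side"):
    if c=="top":save(c,"top4")
    for t in["dispenser","cup_tray"]:
        print(c,t,[(np.round(x["uv"],1).tolist(),round(x["conf"],2)) for x in r.pinpoint(c,t)])
cv2.imwrite("pics/s4c.png",cv2.resize(b[270:390,280:450,::-1],None,fx=4,fy=4))
q=np.load("q2.npy")
xr=31.6;a=np.arctan2(30,xr+88)
P=S(q,(xr-160*np.cos(a),-1,20+160*np.sin(a)));print("rack front",P,a)
g=S(q,(-165,-1,120));print("goal",g,R.T@(g-s["ee_pos"])/10)
```

```text
14.8 [ 376.58 -110.6   203.43] -0.3527721931890008
top dispenser [([408.3, 193.1], 0.53)]
top cup_tray [([412.1, 166.4], 0.65)]
side dispenser [([329.8, 332.1], 0.55)]
side cup_tray [([380.9, 336.5], 0.75)]
rack front [448.08 172.91  58.93] 0.24576544502588704
goal [409.51 157.83 120.  ] [-12.78  23.84   8.34]
```

View pics/s4c.png

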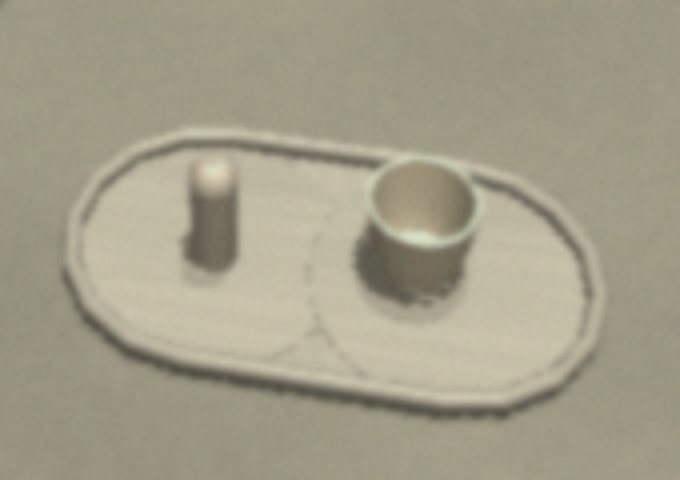

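The crop shows the dispenser upright on the tray at crop (212,215), with the cup still upright beside it. On to the rack.

Request:
{"name": "drive_tool", "arguments": {
  "rows": "-1.5 2.8 0.5 0 1; -3.3 6.2 1 0 1; -5.1 9.5 1.5 0 1; -6.9 12.8 2 0 1; -8.7 16.1 3 0 1"
}}

```text
time: 15.52
ee_pos: [401.6, 71.4, 172.8]
orientation: [[-0.932, -0.361, 0.001], [-0.361, 0.932, -0.0], [-0.001, -0.0, -1.0]]
force: [1.1, -0.4, 0.6]
gripper_width: -0.1
gripper_force: 0.0
```

Request:
{"name": "drive_tool", "arguments": {
  "rows": "-1.5 2.9 2 0 1; -3 5.6 4 0 1; -4.1 7.7 6 0 1; -4.1 7.7 8.5 0 1; -4.1 7.7 9.9 0 1"
}}

```text
time: 15.93
ee_pos: [410.2, 157.6, 69.8]
orientation: [[-0.931, -0.365, -0.005], [-0.365, 0.931, -0.001], [0.005, 0.0, -1.0]]
force: [0.1, -0.1, -0.6]
gripper_width: -0.0
gripper_force: 0.0
```

Request:
{"name": "drive_tool", "arguments": {
  "rows": "0 0 0 0 1; 0 0 0 0 1"
}}

```text
time: 16.1
ee_pos: [410.7, 156.4, 72.3]
orientation: [[-0.932, -0.362, -0.003], [-0.362, 0.932, -0.001], [0.003, 0.0, -1.0]]
force: [-0.4, 0.4, -0.1]
gripper_width: -0.3
gripper_force: 0.0
```

```bash
cat > st.py <<'E'
from h import *
np.set_printoptions(precision=2,suppress=True)
q=np.load("q2.npy");s=r.get_state();R=np.array(s["orientation"]);c,n=np.cos(q[2]),np.sin(q[2]);d=np.array(s["ee_pos"])[:2]-q[:2]
print(s["time"],"st",d@[c,n],d@[-n,c],s["ee_pos"][2],"tip z",s["ee_pos"][2]-14,"F",s["force"],"yaw",np.arctan2(-R[1,0],-R[0,0]))
E
python3 st.py
```

```text
16.1 st -164.38758916613185 -2.732575537058608 72.30757067785784 tip z 58.30757067785784 F [-0.4   0.35 -0.09] yaw 0.37071242454799597
```

Request:
{"name": "drive_tool", "arguments": {
  "rows": "-1 0.2 0 0 1; -2 0.2 0 0 1; -3 0.2 0 0 1; -3.8 0.2 0 0 1; -4.6 0.2 0 0 1"
}}

```text
time: 16.52
ee_pos: [454.0, 175.2, 74.4]
orientation: [[-0.932, -0.362, 0.001], [-0.362, 0.932, 0.0], [-0.001, -0.0, -1.0]]
force: [-1.7, 0.8, -0.6]
gripper_width: 0.1
gripper_force: 0.7
```

Request:
{"name": "drive_tool", "arguments": {
  "rows": "-0.6 0 0.1 0 1; -1.2 0 0.1 0 1; -1.8 0 0.2 0 1"
}}

```text
time: 16.77
ee_pos: [470.0, 181.9, 71.4]
orientation: [[-0.932, -0.363, -0.0], [-0.363, 0.932, -0.0], [0.0, 0.0, -1.0]]
force: [-1.7, -0.2, -0.4]
gripper_width: 0.3
gripper_force: 0.7
```

```bash
python3 st.py
```

```text
16.7667 st -99.85402458962673 -0.5875876343909425 71.37313380405357 tip z 57.373133804053566 F [-1.74 -0.16 -0.45] yaw 0.37102557198124836
```

Sliding at about 1.7 N. I'll continue in small steps, lowering a little.

Request:
{"name": "drive_tool", "arguments": {
  "rows": "-0.3 0 0.1 0 1; -0.6 0 0.2 0 1; -0.8 0 0.2 0 1; -0.8 0 0.2 0 1"
}}

```text
time: 17.1
ee_pos: [477.5, 185.0, 69.3]
orientation: [[-0.932, -0.363, 0.001], [-0.363, 0.932, 0.0], [-0.001, -0.0, -1.0]]
force: [0.5, -0.2, 0.2]
gripper_width: -0.1
gripper_force: 0.0
```

Request:
{"name": "drive_tool", "arguments": {
  "rows": "-0.2 0 0 0 1; -0.4 0 0 0 1; -0.4 0 0 0 1"
}}

```text
time: 17.35
ee_pos: [481.0, 186.4, 69.4]
orientation: [[-0.932, -0.363, 0.001], [-0.363, 0.932, 0.0], [-0.001, 0.0, -1.0]]
force: [-0.7, -0.6, 0.3]
gripper_width: 0.2
gripper_force: 0.0
```

```bash
python3 st.py
```

```text
17.35 st -87.99642316312483 -0.44141533946950773 69.35312138042192 tip z 55.353121380421925 F [-0.66 -0.55  0.28] yaw 0.3713394687225296
```

Request:
{"name": "drive_tool", "arguments": {
  "rows": "0 0 -3 0 1; 0 0 -7 0 1; 0 0 -11 0 1; -1 0 -15 0 1; -2 0 -15 0 1"
}}

```text
time: 17.77
ee_pos: [501.9, 194.3, 230.0]
orientation: [[-0.932, -0.363, 0.015], [-0.363, 0.932, 0.005], [-0.015, -0.001, -1.0]]
force: [0.9, -0.8, 2.2]
gripper_width: -0.3
gripper_force: 0.0
```

```bash
python3 - <<'E'
from h import *
save("wrist","w5")
crop=cv2.imread("pics/w5.png")[40:260,190:450]
cv2.imwrite("pics/w5c.png",cv2.resize(crop,None,fx=3,fy=2.7,interpolation=cv2.INTER_CUBIC))
E
python3 st.py
```

```text
17.8167 st -65.00885459542621 -0.6363684391964277 225.54800372300323 tip z 211.54800372300323 F [-0.88 -1.06 -0.7 ] yaw 0.3713111459140434
```

View pics/w5c.png

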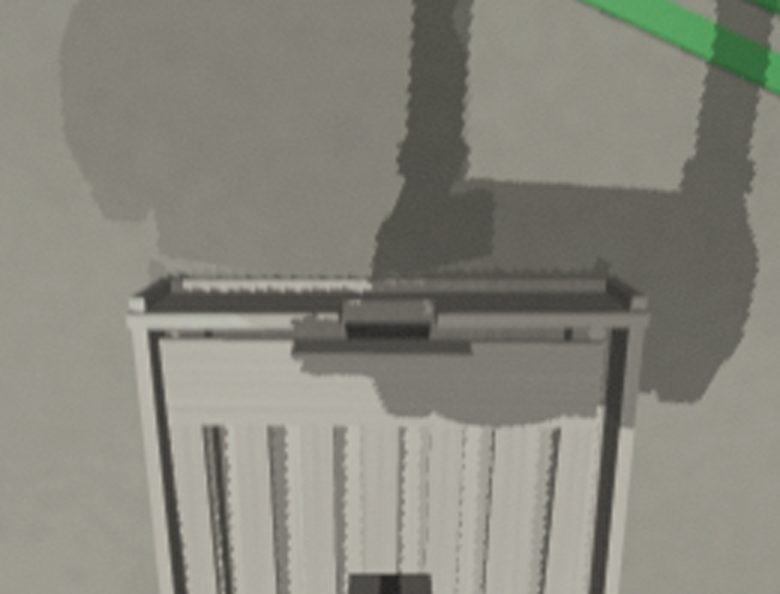

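Run:
```python
from h import *
q=np.load("q2.npy");c,n=np.cos(q[2]),np.sin(q[2])
def st(u,v,z):
    w=atz("wrist",(190+u/3,40+v/2.7),z);d=w[:2]-q[:2];return [round(float(x),1) for x in (d@[c,n],d@[-n,c])]
print("wall inner top z50",st(230,328,50),st(530,328,50))
for z in(24,30,36,42,48): print(z,"plate edge",st(200,340,z),st(560,338,z),"flange top f/b",st(380,341,z+14),st(380,355,z+14))
```

```text
wall inner top z50 [-84.1, -51.4] [-84.1, 45.1]
24 plate edge [-73.6, -66.7] [-74.4, 59.6] flange top f/b [-76.5, -3.3] [-71.1, -3.3]
30 plate edge [-75.0, -65.5] [-75.8, 58.6] flange top f/b [-77.9, -3.3] [-72.6, -3.3]
36 plate edge [-76.4, -64.2] [-77.2, 57.5] flange top f/b [-79.3, -3.2] [-74.2, -3.2]
42 plate edge [-77.8, -63.0] [-78.5, 56.4] flange top f/b [-80.7, -3.1] [-75.7, -3.1]
48 plate edge [-79.2, -61.8] [-79.9, 55.3] flange top f/b [-82.1, -3.1] [-77.2, -3.1]
```

Request:
{"name": "drive_tool", "arguments": {
  "rows": "-0.6 0 3 0 1; -0.6 0 7 0 1; -0.6 0 11 0 1; -0.6 0 14 0 1; -0.6 0 15 0 1"
}}

```text
time: 18.23
ee_pos: [501.5, 194.5, 62.5]
orientation: [[-0.932, -0.363, -0.01], [-0.363, 0.932, -0.003], [0.01, 0.001, -1.0]]
force: [-2.2, -1.3, 2.2]
gripper_width: -0.2
gripper_force: 1.1
```

Request:
{"name": "drive_tool", "arguments": {
  "rows": "0 0 0.4 0 1; 0 0 0.8 0 1; 0 0 1.2 0 1; 0 0 1.2 0 1"
}}

```text
time: 18.57
ee_pos: [505.9, 196.0, 58.8]
orientation: [[-0.932, -0.363, 0.003], [-0.363, 0.932, 0.001], [-0.003, -0.0, -1.0]]
force: [-0.4, -0.1, 0.0]
gripper_width: 0.1
gripper_force: 0.0
```

```bash
python3 st.py
```

```text
18.5667 st -61.37735238691385 -0.554123718440227 58.75887226993218 tip z 44.75887226993218 F [-0.36 -0.12  0.04] yaw 0.3713207949238935
```

Request:
{"name": "drive_tool", "arguments": {
  "rows": "-0.2 0 0.3 0 1; -0.2 0 0.6 0 1; -0.2 0 0.6 0 1"
}}

```text
time: 18.82
ee_pos: [507.0, 196.5, 51.4]
orientation: [[-0.932, -0.363, 0.0], [-0.363, 0.932, 0.0], [-0.0, -0.0, -1.0]]
force: [-0.0, 0.3, -0.0]
gripper_width: -0.2
gripper_force: 0.0
```

Request:
{"name": "drive_tool", "arguments": {
  "rows": "0 0 0.3 0 1; 0 0 0.6 0 1; 0 0 0.6 0 1"
}}

```text
time: 19.07
ee_pos: [507.0, 196.4, 45.1]
orientation: [[-0.932, -0.363, 0.001], [-0.363, 0.932, 0.0], [-0.001, -0.0, -1.0]]
force: [1.1, 0.5, 0.1]
gripper_width: 0.2
gripper_force: 0.2
```

Request:
{"name": "drive_tool", "arguments": {
  "rows": "0 0 0.3 0 1; 0 0 0.5 0 1; 0 0 0.5 0 1"
}}

```text
time: 19.32
ee_pos: [506.3, 196.2, 39.3]
orientation: [[-0.932, -0.363, -0.001], [-0.363, 0.932, -0.0], [0.002, 0.0, -1.0]]
force: [-0.7, 0.3, 0.0]
gripper_width: -0.0
gripper_force: 0.0
```

Request:
{"name": "drive_tool", "arguments": {
  "rows": "0 0 0.2 0 1; 0 0 0.2 0 1; 0 0 0.2 0 1"
}}

```text
time: 19.57
ee_pos: [506.8, 196.4, 38.2]
orientation: [[-0.932, -0.363, -0.0], [-0.363, 0.932, -0.0], [0.0, -0.0, -1.0]]
force: [-0.4, -0.2, -1.0]
gripper_width: -0.0
gripper_force: 0.0
```

Request:
{"name": "drive_tool", "arguments": {
  "rows": "0 0 0.2 0 1; 0 0 0.2 0 1; 0 0 0.2 0 1"
}}

```text
time: 19.82
ee_pos: [506.9, 196.4, 38.0]
orientation: [[-0.932, -0.363, 0.001], [-0.363, 0.932, 0.0], [-0.001, -0.0, -1.0]]
force: [-4.3, -2.0, 9.5]
gripper_width: 0.1
gripper_force: 4.7
```

```bash
python3 st.py
```

```text
19.8167 st -60.2412880242082 -0.5213347263113306 38.01790445156932 tip z 24.017904451569322 F [-4.33 -1.97  9.45] yaw 0.3713247132607571
```

Request:
{"name": "drive_tool", "arguments": {
  "rows": "0 0 0.2 0 1; 0 0 0.4 0 1; 0 0 0.4 0 1; 0 0 0.4 0 1"
}}

```text
time: 20.15
ee_pos: [507.0, 196.5, 37.9]
orientation: [[-0.932, -0.363, 0.001], [-0.363, 0.932, 0.0], [-0.001, -0.0, -1.0]]
force: [-14.8, -4.5, 30.1]
gripper_width: -0.0
gripper_force: 14.7
```

```bash
python3 st.py
```

```text
20.15 st -60.14634979057963 -0.5114752547235533 37.89513533304389 tip z 23.89513533304389 F [-14.82  -4.53  30.06] yaw 0.37147555242269614
```

Request:
{"name": "drive_tool", "arguments": {
  "rows": "0 0 -0.6 0 1; 0 0 -1 0 1; 0 0 -4 0 1; 0 0 -8 0 1; 0 0 -12 0 1"
}}

```text
time: 20.57
ee_pos: [505.8, 196.1, 151.6]
orientation: [[-0.932, -0.363, -0.004], [-0.363, 0.932, -0.001], [0.004, 0.0, -1.0]]
force: [1.6, -0.0, 0.1]
gripper_width: 0.2
gripper_force: 0.0
```

Request:
{"name": "drive_tool", "arguments": {
  "rows": "0 0 -4 0 1; 0 0 -8 0 1; 0 0 -12 0 1; 2 0 -15 0 1; 2 0 -15 0 1"
}}

```text
time: 20.98
ee_pos: [488.1, 189.1, 310.9]
orientation: [[-0.932, -0.363, 0.011], [-0.363, 0.932, 0.003], [-0.012, -0.001, -1.0]]
force: [-0.1, 0.6, 1.4]
gripper_width: 0.1
gripper_force: 0.0
```

Request:
{"name": "drive_tool", "arguments": {
  "rows": "0 0 0 0 1; 0 0 0 0 1"
}}

```text
time: 21.15
ee_pos: [488.3, 189.2, 301.2]
orientation: [[-0.932, -0.363, -0.001], [-0.363, 0.932, -0.0], [0.001, 0.0, -1.0]]
force: [0.4, 0.5, -0.4]
gripper_width: -0.1
gripper_force: 0.0
```

```bash
python3 - <<'E'
from h import *
save("wrist","w6");a=cv2.imread("pics/w6.png")[60:260,210:440]
b=save("side","s6")[100:300,230:460,::-1]
cv2.imwrite("pics/f.png",np.hstack([cv2.resize(x,(400,348),interpolation=cv2.INTER_CUBIC) for x in(a,b)]))
for t in("cover_edge","dispenser","rack_front"): print(t,[(np.round(x["uv"],1).tolist(),round(x["conf"],2)) for x in r.pinpoint("side",t)[:3]])
q=np.load("q2.npy")
for z in(20,27,33):print(z,proj("wrist",S(q,(-79,0,z))),proj("side",S(q,(-79,0,z))))
E
python3 st.py
```

```text
cover_edge [([381.8, 120.7], 0.96)]
dispenser [([330.9, 332.8], 0.56), ([327.1, 201.3], 0.51)]
rack_front [([342.8, 191.9], 0.71), ([227.8, 197.2], 0.68), ([237.5, 359.2], 0.67)]
20 [319.66615727 162.67400672] [299.70047477 210.96650688]
27 [319.6639575 163.7994365] [299.57696313 208.89081834]
33 [319.66201441 164.79354773] [299.47046258 207.10101172]
21.4 st -80.43676314637294 -0.4707637831223046 300.4029603534254 tip z 286.4029603534254 F [ 0.07 -0.28 -0.21] yaw 0.37129093651316536
```

View pics/f.png

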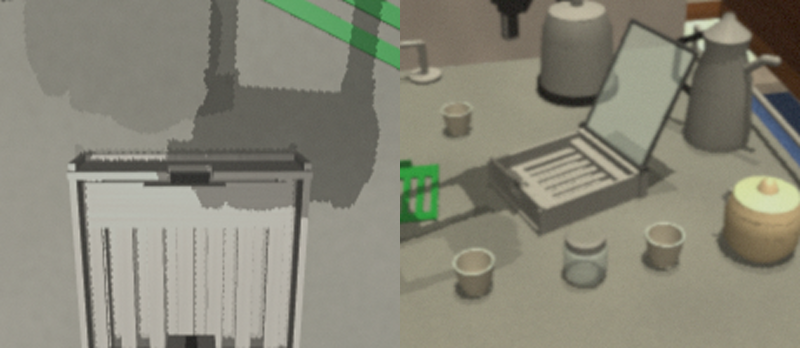

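The last pictures show the rack flat under the catch at crop (190,180) and the cover leaning back open. The bystanders are standing. Handing in.

```bash
python3 -c "
from bench import r
print(r.finish_job())"
```

```text
the job is handed in; nothing more can be done
None
```

I handed the job in at about 21 s of the 64 s limit. The cover stays open, the dispenser stands upright on the tray, the rack lies flat and home under the lip and catch, and no cup, bowl or pot was touched.

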